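Clip the muddler away, then open the two-catch bottle gate and hold it wide

ROBOT

A 6-joint arm with a two-finger parallel gripper is mounted at the origin on the work surface. World frame = base frame: x ahead of the robot, y to its left, z up, the work surface at z = 0. Lengths are in m, angles in rad, forces in N, time in s.
With the tool pointing down it reaches from about 0.25 to 0.725 m from the base axis. Payload 4 kg.
Tool frame: the origin (TCP) lies midway between the tips of the shut fingers; the grasp point (between the pads) lies 19 mm behind it; z points along the fingers, y is the line along which they close (so a half turn about z gives the same grasp; the last joint's range is limited). The gripper opens to 85 mm and grips with 20 to 120 N. Pads are 22 mm wide; open, the fingers measure 114 mm over their backs; the gripper's body (76 mm by 85 mm) begins 54 mm behind the grasp point. The pads swing forward as they close: fully open they stand 13 mm farther back than shut.
Start: joints at [1.248, 0.241, 0.005, 1.335, 0, 1.571], TCP at [0.159, 0.474, 0.231] pointing down, gripper open.
Joint ranges: [-2.72, 2.72], [-1.05, 1.87], [-1.09, 1.28], [-1.99, 2.15], [-1.42, 1.44], [-3.14, 3.14]. Speed limits (rad/s): [2.79, 2.79, 3.14, 3.14, 3.14, 3.14].

INTERFACE

Orientations are given as a unit quaternion [x, y, z, w].
In Python, from workcell import bot gives the robot as it stands.
- The arm moves only by the tool move_arm, never from a script. Its argument "motion" is a list of rows, each an object of numbers: "x", "y", "z": the shift along the tool's x, y, z in cm; "yaw": the turn about the tool's z in degrees. A call has 1 to 20 rows; each row is the pose to reach, as a shift and turn from the pose commanded when the call began, along the tool's axes at that moment; what a row does not reach only later rows make up. A row lasts 1/8 s, in which the tool goes at most 62.5 mm and 10.7 degrees, less where a joint would pass 70% of its speed; a pose out of reach is approached as far as the arm can. A call with a gripper value outside its range is refused whole. "gripper" is the opening, from -1 (shut) to 1 (fully open), set as the call begins (left out, the last holds). The fingers move at their own pace and stop on an object; the grip force is fixed at half the most. Time passes only in rows, so rows that repeat a pose let the fingers close. It gives the time, the measured TCP pose, the force, the opening and the grip force at its end, in the units of the state.
- bot.get_obs(): the state, without advancing time (a new reading comes with each control period).
- bot.camera(name): name is "scene" or "top"; returns the picture (480x640x3 uint8, blue, green, red); there is no depth.
- bot.camera_model(name): a dict with "K" (3x3 intrinsics, pixels), "world_from_camera" (4x4, takes a point from camera to world coordinates). Camera axes: x right, y down, z forward; pixel columns grow to the right and rows downward; lengths in m; the calibration is good to about 2 mm. A picture is of the moment at which its call begins. camera_model takes no time and is no camera call.
- bot.job_done(): hands the job in; it is judged then, once.
Trained networks look in the newest picture that a camera, given by its name, has taken for a name from the list of things; names that differ only in an ending like _2 or _b are one class to them, and where a whole thing is asked for, a point or a joint stands for the part that bears it (a point fixed in the world has none). Each returns a list of dicts, best first, with "score" (0 to 1); they miss things now and then, are a little off and sometimes report something else, mostly with a low value. They report only what shows in the picture. A call takes as long as a camera call. They do not tell look-alikes from the thing itself.
- bot.cut_out(camera, name): "mask" (480x640 bool, what is visible of it) and "centre" ([row, column] in pixels, amid what is visible of it).
The state is a dict: "clock": time; "joint_pos": joint angles; "joint_vel": joint speeds; "tau": joint torques, N m; "eef_pos": TCP position; "tool_rot": TCP orientation; "ft_force": force on the tool from outside, world axes, zero at the start; "ft_torque": the same for the moment, N m; "grip_width": finger opening in m; "grasp_force": force on a finger pad.
Only numpy, scipy, OpenCV 4.12 (cv2) and the standard library are available. Lean on these libraries where they do the work, as an engineer would, in place of code of your own. Each camera call takes 0.05 s, during which the arm holds its last target. There are 200 camera calls.

TASK

The muddler lying in front of the bottle bay is in the gate's way: press it down past the sprung jaw into its fork clip until it is fully seated and the jaw has snapped back over it, and let it go. Then pinch the safety catch beside the bay's post fully open (it stays drawn), pinch the gate's own sprung latch and, keeping it squeezed until the bolt is clear, swing the gate towards the robot past its detent to wide open (about 80 degrees). Finish while still holding the gate wide: do not let go of it at the end, and do not disturb the bottles, glasses and bar tools around.

Things in the scene. Friction and masses are not known exactly. Their poses are not given: they have to be found in the camera images.
- muddler: Loose bar muddler, a rod lying level in front of the gate: round steel shaft 14 mm thick, 140 mm long, between two alike square dark wooden ends (28 x 28 mm, 26 mm long; 192 mm over all). About 0.13 kg. Origin at the middle of the shaft's axis (14 mm above the cart top while it lies there), x along the rod.
- clip: Fixed fork clip on a base 140 x 90 x 12 mm; origin under its middle; a seated rod lies along x. Two forks 8 mm thick at x = -45 and +45 mm, open upwards: slots 16 mm wide about y = 0, floor 58 mm up; prongs at -y rise to 96 mm, then flare out to 112 mm; those at +y end at 72 mm with the jaw over them. Between the forks (x -41 to 41 mm) fingers have free room down to 30 mm.
- clip_seat (a point): Point where the middle of the muddler's axis lies when fully seated: 65 mm above the clip's origin; same axes as the clip. The rod has 1 mm of play on either side of the slot, and about 10 mm along x.
- jaw (a joint): Sprung hinged jaw of the clip, rad: two dark arms 9 mm thick at x = -54.5 and +54.5 mm, hinged low on the +y side; noses (centre 7 mm to +y of the slot's middle, 77 mm up) close over the slots. 0 = closed, grows as pushed out to +y. A rod pressed straight down the slot's middle needs 5 to 10 N, opens it by about 0.06 rad, and it snaps back to 0 over the seated rod.
- bay: Fixed bottle bay, smoked acrylic and brass, walls 130 mm high on a base plate 165 x 360 x 10 mm, two bottles inside (tops to 180 mm). Origin under its middle at the cart top; x points from the gate into the bay, y to the left seen from the robot. The gate is its front side, at x = -65 mm; a detent housing 68 mm high stands at its left front corner.
- gate_hinge (a point): Foot of the gate's vertical hinge axis at the cart top (at x -65, y +110 mm of the bay). Its axes turn with the gate: -y points from the hinge to the gate's free end, 205 mm off.
- gate (a joint): Gate angle, rad; 0 shut, 1.6 end of travel. Opens clockwise seen from above, free end towards the robot, then left. Gate 10 mm thick, 20 to 130 mm high. A spring closes it (0.2 N m shut, 0.4 wide); from 0.4 to 1.0 rad it climbs a detent (up to 0.8 N m more). Let go beyond, it falls back and stays at about 0.95 rad; wide (1.4 rad, 80 degrees) it must be held.
- safety (a joint): First catch: sliding steel tab, m; 0 = closed, 0.014 = fully drawn to -y of the bay. Its pin lies across the front of the gate's free end until drawn by more than 7 mm. No spring: 3 N of friction, it stays where it is left.
- safety_grip (a point): Where to pinch the safety catch: midway between its tabs when squeezed, 175 mm up, axes as the bay. Two upright steel tabs 16 mm wide (x), 8 mm thick (y), tops at 195 mm: outer face of the fixed one 18 mm to -y of this point, of the sliding one 32 mm to +y when closed, 18 mm when drawn. Pinch along y; free room for fingertips down to 150 mm above the cart top.
- handle: Fixed paddle of the latch handle on the gate's top rail, with the sprung paddle and bolt it carries; its frame is that of point gate_hinge.
- latch (a joint): Second catch: sprung paddle with bolt on top of the gate, m; 0 = latched, 0.014 = fully squeezed towards the hinge. The bolt is clear of the keeper on the post beyond 7 mm. Spring 4 N at rest, 8.5 N squeezed; it springs back when let go. Once the gate is more than about 0.1 rad open the bolt catches nothing.
- latch_grip (a point): Where to pinch the latch: midway between its paddles when squeezed, 118 mm from the hinge axis, 175 mm up; axes as gate_hinge, turning with the gate. Two upright steel paddles 24 mm wide (x), 8 mm thick (y), tops at 195 mm: outer face of the fixed one 18 mm to +y, of the sprung one 32 mm to -y when latched, 18 mm when squeezed. Pinch along y; fingertips have room down to 150 mm.
- bottle_a: Bystander: green bottle in the bay, 62 mm in diameter, 170 mm high, origin under its foot.
- bottle_b: Bystander: amber bottle in the bay, 62 mm in diameter, 165 mm high, origin under its foot.
- carafe: Bystander: short glass carafe, 80 mm in diameter, 150 mm high, origin under its foot.
- jigger: Bystander: steel jigger, 46 mm in diameter, 80 mm high, origin under its foot.
- canister: Bystander: white ceramic canister with cork top, 96 mm in diameter, 122 mm high, origin under its foot.
- wine_key: Bystander: steel wine key lying flat, 110 mm long, 14 mm high, origin under its body.
- tumbler: Bystander: glass tumbler, 76 mm in diameter, 90 mm high, origin under its foot.
Not all that is in view belongs to the job. There is more than one size of the muddler; the job needs the largest.

How it is judged:
On the way, in this order (a step that is already met when the one before it is completed fails the run):
1. the muddler is seated in the fork clip, the jaw back over it, and released, the gate still shut (x of muddler in the frame of clip_seat between -0.025 and 0.025 m and y of muddler in the frame of clip_seat between -0.005 and 0.005 m and z of muddler in the frame of clip_seat between -0.005 and 0.005 m and angle between the x axis of muddler and the x axis of clip, either way round below 0.12 rad and value of joint jaw below 0.04 rad and contact force between the fingers and muddler below 0.2 N and value of joint gate below 0.08 rad), for 0.2 s.
2. the safety catch is drawn, the gate still shut (value of joint safety above 0.0085 m and value of joint gate below 0.08 rad), for 0.1 s.
3. the latch is squeezed by the fingers, the gate still shut (value of joint latch above 0.0085 m and contact force between the fingers and handle above 1 N and value of joint gate below 0.08 rad), for 0.1 s.
4. the gate is swung past its detent (value of joint gate above 1.1 rad), for 0.1 s.
At the end, for the whole second after the job is handed in: Fingers hold the gate by its handle (over 1 N), at rest, over 1.25 rad (72 deg) open; safety catch still drawn (over 7.5 mm); muddler in the clip within 5 mm across and in height, 25 mm along, 0.12 rad, jaw closed over it (under 0.04 rad) (value of joint gate above 1.25 rad and velocity of joint gate between -0.1 and 0.1 rad/s and contact force between the fingers and handle above 1 N and value of joint safety above 0.0075 m and x of muddler in the frame of clip_seat between -0.025 and 0.025 m and y of muddler in the frame of clip_seat between -0.005 and 0.005 m and z of muddler in the frame of clip_seat between -0.005 and 0.005 m and angle between the x axis of muddler and the x axis of clip, either way round below 0.12 rad and value of joint jaw below 0.04 rad); the arm keeps its last pose, push and grip.
It fails at once if a bottle, glass or bar tool that is not part of the job is pushed more than 3 cm (distance of any of bottle_a, bottle_b, carafe, jigger, canister, wine_key, tumbler from where it was at the start of the episode above 0.03 m).
It fails at once if a bottle, glass, jigger, carafe or canister is tipped (angle between any of bottle_a, bottle_b, carafe, jigger, canister, tumbler's own z axis and vertical above 0.4 rad).
It also fails if it takes over 69 s, if anything falls off the work surface, if the arm or the gripper's body presses on something with over 40 N, if the wrist force passes 120 N, or if a joint passes its speed limit or range.

## Working session

There is one attempt and no reset: what is moved stays moved. The work goes in short steps, Python scripts to look and compute and a tool call to move; the robot and the scene stay as the last step left them, time stands still between calls to the robot, and variables do not carry over. Pictures are saved under pics/ and viewed, at most 10 in all, crops included, and the job is handed in when it is done.

Besides the shell and the picture viewer there is one more tool, called after ">>>" as name(argument=value, ...), one argument or row to a line, values as JSON. move_arm: Moves the arm, as the interface text tells. Its arguments: {"type":"object","properties":{"motion":{"type":"array"},"gripper":{"type":"number"}},"required":["motion"]}

```bash
mkdir -p pics
cat > h.py <<'E'
import numpy as np, cv2
from workcell import bot
def ray(cam,r,c):
    m=bot.camera_model(cam);K=np.array(m["K"]);T=np.array(m["world_from_camera"])
    d=T[:3,:3]@np.linalg.inv(K)@np.array([c,r,1.]);return T[:3,3],d
def at(cam,r,c,z):
    o,d=ray(cam,r,c);return (o+d*(z-o[2])/d[2])
def proj(cam,p):
    m=bot.camera_model(cam);K=np.array(m["K"]);T=np.linalg.inv(np.array(m["world_from_camera"]))
    q=K@(T[:3,:3]@np.array(p)+T[:3,3]);return q[1]/q[2],q[0]/q[2]
E
python3 - <<'E'
from h import *
np.set_printoptions(precision=3,suppress=True)
for c in("scene","top"):
    im=bot.camera(c);cv2.imwrite(f"pics/{c}0.png",im)
    m=bot.camera_model(c);print(np.array(m["K"])[0],np.array(m["world_from_camera"]))
    for n in("muddler","clip","jaw","bay","gate","safety","handle","latch"):
        try:
            for d in bot.cut_out(c,n)[:3]:
                ys,xs=np.where(d["mask"]);print(c,n,round(d["score"],2),np.round(d["centre"]),ys.min(),ys.max(),xs.min(),xs.max(),at(c,*d["centre"],0.014))
        except Exception as e: print(c,n,e)
o=bot.get_obs();print(o["clock"],o["eef_pos"],o["tool_rot"],o["grip_width"])
E
```

```text
[479.364   0.    325.   ] [[-0.526  0.691 -0.496  1.19 ]
 [ 0.85   0.432 -0.3    0.42 ]
 [ 0.007 -0.579 -0.815  1.247]
 [ 0.     0.     0.     1.   ]]
scene muddler 0.56 [239. 311.] 219 259 298 325 [ 0.449 -0.079  0.014]
scene clip 0.73 [374. 378.] 350 398 357 396 [0.727 0.308 0.014]
scene clip 0.56 [307. 407.] 273 332 381 421 [0.506 0.285 0.014]
scene clip 0.56 [314. 407.] 278 321 401 419 [0.527 0.297 0.014]
scene jaw 0.49 [300. 405.] 277 322 400 419 [0.491 0.272 0.014]
scene bay 0.8 [289. 274.] 205 345 217 339 [ 0.662 -0.072  0.014]
scene gate 0.87 [259. 288.] 230 303 263 333 [ 0.551 -0.1    0.014]
scene safety 0.62 [221. 262.] 213 228 259 264 [ 0.475 -0.254  0.014]
scene handle 0.85 [245. 283.] 231 257 264 295 [ 0.518 -0.141  0.014]
scene latch 0.47 [239. 277.] 230 247 264 284 [ 0.507 -0.172  0.014]
[594.863   0.    317.148] [[-0.028 -0.978  0.207  0.241]
 [-1.     0.028 -0.005  0.007]
 [-0.001 -0.207 -0.978  1.456]
 [ 0.     0.     0.     1.   ]]
top muddler 0.61 [294. 402.] 269 319 396 409 [ 0.405 -0.203  0.014]
top muddler 0.57 [349. 455.] 337 359 426 477 [ 0.271 -0.321  0.014]
top muddler 0.56 [271. 350.] 236 314 339 361 [ 0.467 -0.078  0.014]
top clip 0.93 [256. 206.] 228 289 185 231 [0.513 0.275 0.014]
top clip 0.19 [213. 340.] 202 228 274 385 [ 0.614 -0.059  0.014]
top jaw 0.64 [264. 203.] 231 281 186 209 [0.493 0.281 0.014]
top bay 0.84 [198. 346.] 149 242 269 418 [ 0.65  -0.076  0.014]
top gate 0.8 [211. 340.] 198 228 273 386 [ 0.617 -0.06   0.014]
top safety 0.63 [219. 393.] 215 228 387 397 [ 0.594 -0.191  0.014]
top handle 0.61 [212. 360.] 200 217 339 385 [ 0.613 -0.11   0.014]
top latch 0.67 [276. 201.] 231 282 187 209 [0.464 0.286 0.014]
top latch 0.53 [214. 361.] 203 217 356 385 [ 0.61  -0.112  0.014]
0.9 [0.159 0.474 0.231] [0.161 0.987 0.    0.   ] 0.08529905525580297
```

View pics/scene0.png

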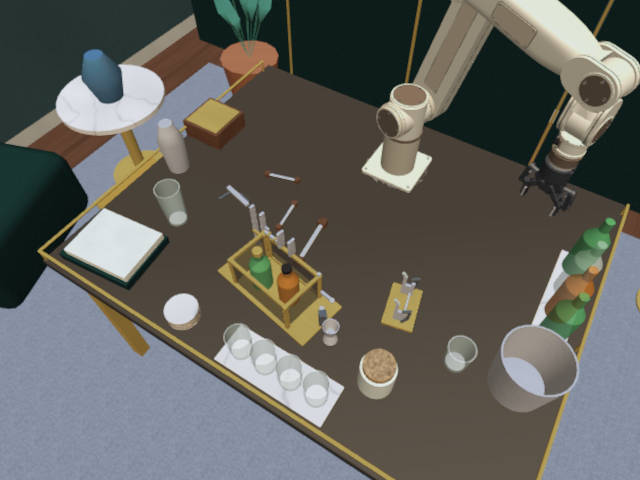

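View pics/top0.png

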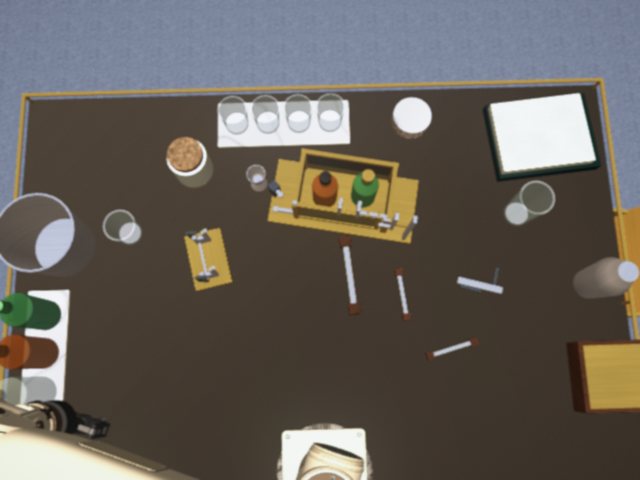

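The pictures show three muddlers in the top view, at (col 350, row 275), (402, 293) and (452, 349). The first is the longest and lies in front of the gate, so I choose it. The clip is at (207, 258), the bay at (345, 200), the safety catch near (393, 220) and the latch near (360, 212). One close crop will check the choice.

Run:
```python
from h import *
np.set_printoptions(precision=3,suppress=True)
im=cv2.imread("pics/top0.png")
a=cv2.resize(im[195:320,255:425],None,fx=4.7,fy=4.7,interpolation=3)[:590]
cv2.imwrite("pics/c1.png",a)
b=cv2.resize(im[222:297,175:240],None,fx=7,fy=7,interpolation=3)
s=cv2.imread("pics/scene0.png")[265:335,375:430];s=cv2.resize(s,(413,525),interpolation=3)
w=np.zeros((525,455+345,3),np.uint8);w[:,:455]=b;w[:,455:]=s[:,:345]
cv2.imwrite("pics/c2.png",w)
# muddler axis: min-area rect
bot.camera("top")
for d in bot.cut_out("top","muddler"):
    pts=np.argwhere(d["mask"])[:, ::-1].astype(np.float32);r=cv2.minAreaRect(pts);bx=cv2.boxPoints(r)
    print(d["score"],r,[at("top",p[1],p[0],.02)[:2] for p in bx], at("top",r[0][1],r[0][0],.02))
```

```text
0.85 ((451.2568054199219, 347.7533874511719), (8.217429161071777, 53.13364028930664), 71.17529296875) [array([ 0.265, -0.248]), array([ 0.302, -0.37 ]), array([ 0.283, -0.375]), array([ 0.247, -0.253])] [ 0.274 -0.311  0.02 ]
0.69 ((349.65728759765625, 274.6184997558594), (78.92654418945312, 12.300844192504883), 81.99527740478516) [array([ 0.552, -0.052]), array([ 0.556, -0.083]), array([ 0.363, -0.101]), array([ 0.359, -0.072])] [ 0.456 -0.077  0.02 ]
0.48 ((402.64105224609375, 293.8908996582031), (52.6051025390625, 8.725565910339355), 80.34010314941406) [array([ 0.468, -0.186]), array([ 0.471, -0.207]), array([ 0.344, -0.221]), array([ 0.341, -0.2  ])] [ 0.405 -0.203  0.02 ]
0.38 ((479.330810546875, 284.63006591796875), (24.322248458862305, 43.218345642089844), 78.9964599609375) [array([ 0.443, -0.335]), array([ 0.461, -0.44 ]), array([ 0.402, -0.446]), array([ 0.385, -0.342])] [ 0.423 -0.391  0.02 ]
```

View pics/c1.png

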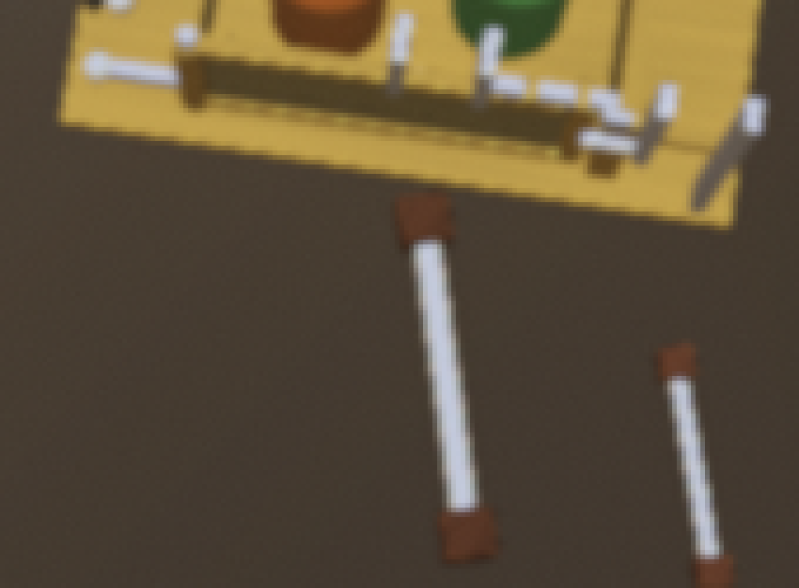

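View pics/c2.png

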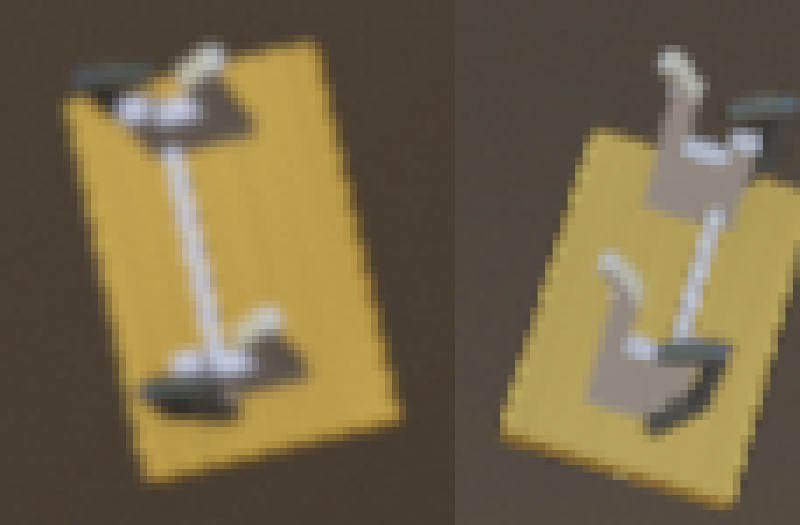

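The crop confirms the largest muddler: about 192 mm long and 28 mm ends by calibration. The clip plate's corners are at c2 px (70,95), (318,40), (400,418) and (145,482), with the dark jaw arms on its left (+y world) side. The paddle tops are at c1 (403,18) and (492,33), the safety tabs at (667,92) and (755,105).

Run:
```python
from h import *
from scipy.optimize import least_squares
np.set_printoptions(precision=4,suppress=True)
def fit(obs,loc,x0):
    def f(p):
        c,s=np.cos(p[2]),np.sin(p[2]);out=[]
        for cam,pr in obs:
            for (u,v),l in zip(pr,loc[cam] if isinstance(loc,dict) else loc):
                r=proj(cam,[p[0]+c*l[0]-s*l[1],p[1]+s*l[0]+c*l[1],l[2]]);out+= [r[1]-u,r[0]-v]
        return np.array(out)
    r=least_squares(f,x0);return r.x,r.fun
t=lambda u,v:(175+u/7-.5+.07,222+v/7-.5+.07)
s=lambda u,v:(375+(u-455)/7.5-.43,265+v/7.5-.43)
T=[t(70,95),t(318,40),t(400,418),t(145,482)];S=[s(595,130),s(502,435),s(735,490)]
L={"top":[(.07,.045,.012),(.07,-.045,.012),(-.07,-.045,.012),(-.07,.045,.012)]}
# scene: image up ~ toward robot -> corners: determine by projection
L["scene"]=[(-.07,-.045,.012),(.07,-.045,.012),(.07,.045,.012)]
p,r=fit([("top",T)],L,[.51,.28,.19]);print("clip top",p,r)
for l in [(.07,.045),(.07,-.045),(-.07,-.045),(-.07,.045)]:
    c,n=np.cos(p[2]),np.sin(p[2]);q=proj("scene",[p[0]+c*l[0]-n*l[1],p[1]+n*l[0]+c*l[1],.012]);print(l,455+(q[1]-375+.43)*7.5,(q[0]-265+.43)*7.5)
b=lambda u,v:(255+u/4.7-.4,195+v/4.7-.4)
P=[b(60,125),b(735,228)]
for n,q,z in(("fixpad",(403,16),.195),("sprpad",(492,33),.195),("slide",(668,91),.195),("fixtab",(756,103),.195),("baseL",(60,125),.01),("baseR",(735,228),.01)):
    u,v=b(*q);print(n,at("top",v,u,z))
B={"top":[(-.0825,.18,.01),(-.0825,-.18,.01)]}
# full bay fit w/ tabs (centre of tops)
hy=.110
loc=[(-.0825,.18,.01),(-.0825,-.18,.01),(-.065,hy-.118+.014,.195),(-.065,hy-.118-.028,.195)]
p,r=fit([("top",[b(60,125),b(735,228),b(403,16),b(492,33)])],loc,[.65,-.07,-.15]);print("bay",p,r)
```

```text
clip top [0.508  0.2702 0.2078] [-0.0153  0.3417  0.0411 -0.0631 -0.1564  0.1469  0.1307 -0.4129]
(0.07, 0.045) 728.556277850618 497.1364508761566
(0.07, -0.045) 496.6267936516541 422.05841136638765
(-0.07, -0.045) 593.5441843864401 122.9454224177949
(-0.07, 0.045) 814.136816451567 190.3454516544563
fixpad [ 0.6006 -0.0532  0.195 ]
sprpad [ 0.5912 -0.0945  0.195 ]
slide [ 0.5609 -0.1751  0.195 ]
fixtab [ 0.554  -0.2157  0.195 ]
baseL [0.5984 0.1227 0.01  ]
baseR [ 0.5322 -0.233   0.01  ]
bay [ 0.6554 -0.0704 -0.1805] [ 0.4293 -3.1868 -0.3661 -3.8319 -0.0297  3.5412 -0.0229  2.717 ]
```

>>> move_arm(
  motion=[
    {"yaw": -10},
    {"yaw": -20},
    {"yaw": -24},
  ],
  gripper=1,
)

```text
invalid input at $.motion[0]: expected keys x, y, z, yaw
```

Run:
```python
from h import *
np.set_printoptions(precision=4,suppress=True)
b=lambda u,v:(255+u/4.7-.4,195+v/4.7-.4)
for n,q in(("fixpad",(401,40)),("sprpad",(490,54)),("slide",(666,101)),("fixtab",(755,116))):
    u,v=b(*q);print(n,at("top",v,u,.195))
for q,z in(((424,195),.028),((470,557),.028),((428,242),.014),((463,508),.014)):
    u,v=b(*q);print(at("top",v,u,z))
o=bot.get_obs();a=o["tool_rot"];from scipy.spatial.transform import Rotation as R
M=R.from_quat(a).as_matrix()
M2=M@R.from_euler("z",-24,degrees=True).as_matrix();print(M2)
d=np.array([.457,-.077,.131])-o["eef_pos"];print(M.T@d*100,o["eef_pos"],M)
```

```text
fixpad [ 0.589  -0.0518  0.195 ]
sprpad [ 0.5811 -0.0931  0.195 ]
slide [ 0.5561 -0.1739  0.195 ]
fixtab [ 0.5478 -0.2148  0.195 ]
[ 0.5508 -0.0686  0.028 ]
[ 0.3618 -0.0848  0.028 ]
[ 0.5285 -0.0705  0.014 ]
[ 0.3882 -0.0831  0.014 ]
[[-0.9954 -0.0959 -0.    ]
 [-0.0959  0.9954  0.    ]
 [ 0.      0.     -1.    ]]
[-45.7831 -42.8046  10.0317] [0.1586 0.4742 0.2313] [[-0.9483  0.3172 -0.    ]
 [ 0.3172  0.9483  0.    ]
 [ 0.      0.     -1.    ]]
```

>>> move_arm(
  motion=[
    {"x": -45.9, "y": -42.8, "z": 0, "yaw": -24},
    {"x": -45.9, "y": -42.8, "z": 0, "yaw": -24},
    {"x": -45.9, "y": -42.8, "z": 0, "yaw": -24},
    {"x": -45.9, "y": -42.8, "z": 0, "yaw": -24},
    {"x": -45.9, "y": -42.8, "z": 0, "yaw": -24},
    {"x": -45.9, "y": -42.8, "z": 0, "yaw": -24},
    {"x": -45.9, "y": -42.8, "z": 0, "yaw": -24},
    {"x": -45.9, "y": -42.8, "z": 0, "yaw": -24},
    {"x": -45.9, "y": -42.8, "z": 0, "yaw": -24},
    {"x": -45.9, "y": -42.8, "z": 0, "yaw": -24},
    {"x": -45.9, "y": -42.8, "z": 0, "yaw": -24},
    {"x": -45.9, "y": -42.8, "z": 0, "yaw": -24},
    {"x": -45.9, "y": -42.8, "z": 10, "yaw": -24},
    {"x": -45.9, "y": -42.8, "z": 10, "yaw": -24},
    {"x": -45.9, "y": -42.8, "z": 10, "yaw": -24},
    {"x": -45.9, "y": -42.8, "z": 10, "yaw": -24},
  ],
  gripper=1,
)

```text
clock: 3.0
eef_pos: [0.4589, -0.0764, 0.133]
tool_rot: [-0.049, 0.999, -0.0, 0.001]
ft_force: [-0.2, -0.2, -1.1]
grip_width: 0.0856
grasp_force: 0.0
```

>>> move_arm(
  motion=[
    {"x": 0, "y": 0, "z": 5, "yaw": 0},
    {"x": 0, "y": 0, "z": 10, "yaw": 0},
    {"x": 0, "y": 0, "z": 12.8, "yaw": 0},
    {"x": 0, "y": 0, "z": 12.8, "yaw": 0},
    {"x": 0, "y": 0, "z": 12.8, "yaw": 0},
  ],
  gripper=1,
)

```text
clock: 3.62
eef_pos: [0.4604, -0.0775, 0.0055]
tool_rot: [-0.048, 0.999, -0.0, 0.002]
ft_force: [0.8, 0.2, 0.9]
grip_width: 0.0857
grasp_force: 0.0
```

>>> move_arm(
  motion=[
    {"x": 0, "y": 0, "z": 0, "yaw": 0},
    {"x": 0, "y": 0, "z": 0, "yaw": 0},
    {"x": 0, "y": 0, "z": 0, "yaw": 0},
    {"x": 0, "y": 0, "z": 0, "yaw": 0},
    {"x": 0, "y": 0, "z": 0, "yaw": 0},
    {"x": 0, "y": 0, "z": 0, "yaw": 0},
    {"x": 0, "y": 0, "z": 0, "yaw": 0},
    {"x": 0, "y": 0, "z": 0, "yaw": 0},
  ],
  gripper=-1,
)

```text
clock: 4.62
eef_pos: [0.4583, -0.0772, 0.0037]
tool_rot: [-0.048, 0.999, 0.0, 0.0]
ft_force: [0.1, 1.1, 5.0]
grip_width: 0.0118
grasp_force: 58.5
```

>>> move_arm(
  motion=[
    {"x": 0, "y": 0, "z": -2, "yaw": 0},
    {"x": 0, "y": 0, "z": -7, "yaw": 0},
    {"x": 0, "y": 0, "z": -13, "yaw": 0},
    {"x": 0, "y": 0, "z": -19, "yaw": 0},
    {"x": -1.5, "y": 5, "z": -20, "yaw": -2},
    {"x": -3, "y": 11, "z": -20, "yaw": -4},
    {"x": -4.5, "y": 17, "z": -20, "yaw": -6.4},
    {"x": -6, "y": 23, "z": -20, "yaw": -6.4},
    {"x": -7.3, "y": 29, "z": -20, "yaw": -6.4},
    {"x": -8.3, "y": 34, "z": -20, "yaw": -6.4},
    {"x": -8.3, "y": 34, "z": -16, "yaw": -6.4},
    {"x": -8.3, "y": 34, "z": -16, "yaw": -6.4},
    {"x": -8.3, "y": 34, "z": -16, "yaw": -6.4},
  ],
  gripper=-1,
)

```text
clock: 6.25
eef_pos: [0.5081, 0.2685, 0.1636]
tool_rot: [-0.103, 0.995, -0.0, -0.0]
ft_force: [0.4, -0.3, -1.0]
grip_width: 0.0116
grasp_force: 58.9
```

Run:
```python
from h import *
np.set_printoptions(precision=4,suppress=True)
w=np.zeros((600,800,3),np.uint8)
im=bot.camera("top");cv2.imwrite("pics/top1.png",im)
sc=bot.camera("scene");cv2.imwrite("pics/scene1.png",sc)
w[:,:400]=cv2.resize(im[210:300,175:235],(400,600),interpolation=3)
w[:,400:]=cv2.resize(sc[255:345,370:430],(400,600),interpolation=3)
cv2.imwrite("pics/c3.png",w);o=bot.get_obs();print(o["eef_pos"],o["tool_rot"],o["joint_pos"])
```

```text
[0.5091 0.2687 0.1649] [-0.103   0.9947  0.0004  0.0012] [ 0.4857  0.4226  0.0885  1.2342 -0.0001  0.2792]
```

View pics/c3.png

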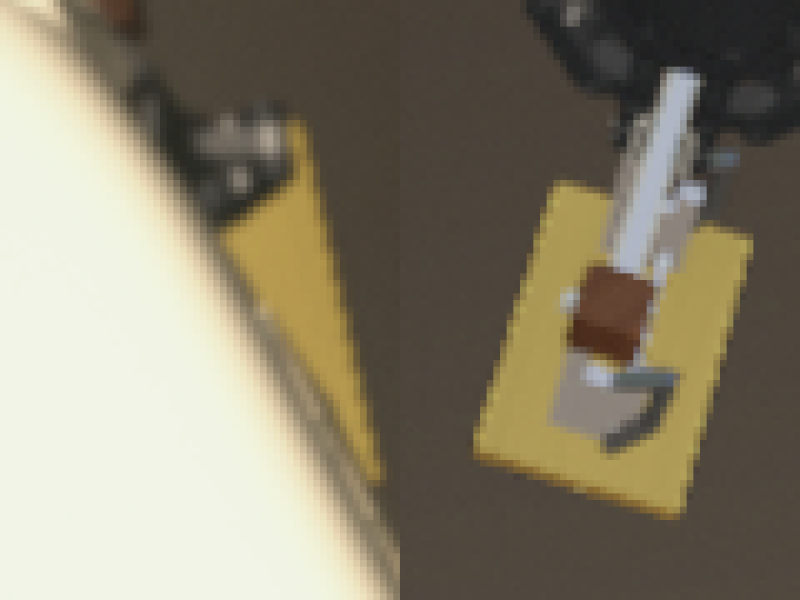

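The rod is held level, with its front end at (401, 301) in the scene view, above the clip. I'll check the fine alignment by projection.

Run:
```python
from h import *
np.set_printoptions(precision=1,suppress=True)
t=np.array([.5086,.2686,.1640]);th=np.deg2rad(11.85);c,s=np.cos(th),np.sin(th)
cr=lambda q:(400+(q[1]-370+.5)*6.667,(q[0]-255+.5)*6.667)
for lat in(0,.003):
  for h in(.008,.011,.014):
    P=lambda a,l=lat:[t[0]+c*a-s*l,t[1]+s*a+c*l,t[2]+h]
    print(lat,h,"block",np.array(cr(proj("scene",P(.083)))),"shaft end",np.array(cr(proj("scene",P(.07)))),"back",np.array(cr(proj("scene",P(.02)))))
p=(.508,.2702);th=.2078;c,s=np.cos(th),np.sin(th)
for n,l in(("floorF",(.049,0,.058)),("floorB",(-.049,0,.058)),("+yF",(.045,.012,.072)),("-y prong F",(.045,-.012,.096)),("flareF",(.045,-.02,.112)),("noseF",(.0545,.007,.077)),("flareB",(-.045,-.02,.112)),("-y B",(-.045,-.012,.096)),("noseB",(-.0545,.007,.077)),("+yB",(-.045,.012,.072))):
    w=[p[0]+c*l[0]-s*l[1],p[1]+s*l[0]+c*l[1],l[2]]
    q=proj("scene",w);k=proj("top",w)
    print(n,"c2 scene",np.array([455+(q[1]-375+.5)*7.5,(q[0]-265+.5)*7.5]),"c2 top",np.array([(k[1]-175+.5)*7,(k[0]-222+.5)*7]))
```

```text
0 0.008 block [613.2 319. ] shaft end [621.8 290.7] back [654.  184.8]
0 0.011 block [614.3 315.3] shaft end [622.9 286.9] back [655.2 180.9]
0 0.014 block [615.4 311.4] shaft end [624.  283.1] back [656.3 176.9]
0.003 0.008 block [620.9 321.5] shaft end [629.5 293.1] back [661.5 187.1]
0.003 0.011 block [622.  317.7] shaft end [630.6 289.3] back [662.7 183.2]
0.003 0.014 block [623.1 313.9] shaft end [631.7 285.5] back [663.8 179.2]
floorF c2 scene [643.  356.1] c2 top [181.3  97.4]
floorB c2 scene [708.1 140.5] c2 top [237.5 371.9]
+yF c2 scene [682.8 339.2] c2 top [141.  107.9]
-y prong F c2 scene [627.7 287.9] c2 top [196.9  76.3]
flareF c2 scene [611.9 259.7] c2 top [211.5  60.2]
noseF c2 scene [664.9 350.6] c2 top [147.1  74.8]
flareB c2 scene [674.6  59. ] c2 top [265.4 321.2]
-y B c2 scene [689.4  87.9] c2 top [250.1 334.6]
noseB c2 scene [737.  108.7] c2 top [210.  384.1]
+yB c2 scene [741.8 139.6] c2 top [192.6 362.5]
```

>>> move_arm(
  motion=[
    {"x": 0, "y": 0.15, "z": 3, "yaw": 0},
    {"x": 0, "y": 0.15, "z": 6, "yaw": 0},
    {"x": 0, "y": 0.15, "z": 7, "yaw": 0},
    {"x": 0, "y": 0.15, "z": 7.8, "yaw": 0},
    {"x": 0, "y": 0.15, "z": 8.5, "yaw": 0},
    {"x": 0, "y": 0.15, "z": 9, "yaw": 0},
    {"x": 0, "y": 0.15, "z": 9.5, "yaw": 0},
    {"x": 0, "y": 0.15, "z": 9.5, "yaw": 0},
  ],
  gripper=-1,
)

```text
clock: 7.35
eef_pos: [0.5094, 0.2715, 0.07]
tool_rot: [-0.104, 0.995, 0.001, 0.002]
ft_force: [0.4, 2.7, 2.3]
grip_width: 0.0115
grasp_force: 59.5
```

>>> move_arm(
  motion=[
    {"x": 0, "y": 0, "z": 0.5, "yaw": 0},
    {"x": 0, "y": 0, "z": 0.9, "yaw": 0},
    {"x": 0, "y": 0, "z": 1.3, "yaw": 0},
    {"x": 0, "y": 0, "z": 1.6, "yaw": 0},
    {"x": 0, "y": 0, "z": 1.8, "yaw": 0},
    {"x": 0, "y": 0, "z": 1.8, "yaw": 0},
  ],
  gripper=-1,
)

```text
clock: 8.1
eef_pos: [0.5077, 0.2712, 0.0542]
tool_rot: [-0.104, 0.995, 0.001, 0.001]
ft_force: [-8.4, 0.5, 25.5]
grip_width: 0.0119
grasp_force: 62.1
```

Run:
```python
from h import *
np.set_printoptions(precision=1,suppress=True)
sc=bot.camera("scene");cv2.imwrite("pics/scene2.png",sc)
w=cv2.resize(sc[255:345,370:430],(400,600),interpolation=3)
cv2.imwrite("pics/c4.png",w)
p=(.508,.2702);th=.2078;c,s=np.cos(th),np.sin(th)
for z in(.065,.072,.08):
  for a in(.083,.07,.05,-.05,-.083):
    q=proj("scene",[p[0]+c*a,p[1]+s*a,z]);print(z,a,np.array([(q[1]-370+.5)*6.667,(q[0]-255+.5)*6.667]))
print(bot.get_obs()["ft_force"],bot.get_obs()["eef_pos"])
```

```text
0.065 0.083 [181.5 445.7]
0.065 0.07 [189.7 418.6]
0.065 0.05 [202.2 377.4]
0.065 -0.05 [261.3 181.4]
0.065 -0.083 [279.8 120.1]
0.072 0.083 [183.8 438. ]
0.072 0.07 [192.  410.8]
0.072 0.05 [204.4 369.5]
0.072 -0.05 [263.7 173. ]
0.072 -0.083 [282.3 111.5]
0.08 0.083 [186.4 429.1]
0.08 0.07 [194.6 401.8]
0.08 0.05 [207.1 360.4]
0.08 -0.05 [266.5 163.3]
0.08 -0.083 [285.1 101.7]
[-8.3  0.2 24. ] [0.5 0.3 0.1]
```

View pics/c4.png

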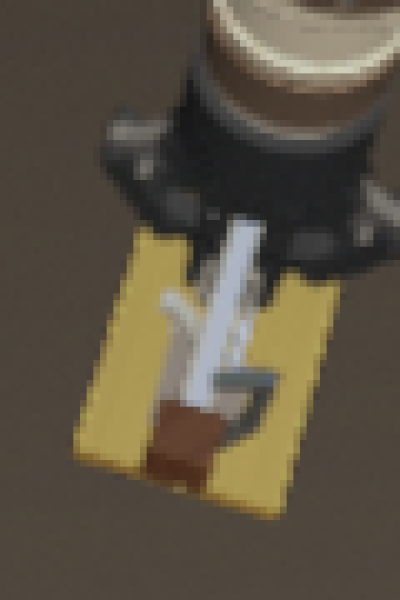

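The front block is at (187, 448), matching the seated projection of (182, 446), and the jaw arm lies over the shaft at (245, 380). I'm letting go.

>>> move_arm(
  motion=[
    {"x": 0, "y": 0, "z": 0, "yaw": 0},
    {"x": 0, "y": 0, "z": 0, "yaw": 0},
    {"x": 0, "y": 0, "z": 0, "yaw": 0},
    {"x": 0, "y": 0, "z": 0, "yaw": 0},
    {"x": 0, "y": 0, "z": 0, "yaw": 0},
    {"x": 0, "y": 0, "z": 0, "yaw": 0},
    {"x": 0, "y": 0, "z": -3, "yaw": 0},
    {"x": 0, "y": 0, "z": -8, "yaw": 0},
    {"x": 0, "y": 0, "z": -14, "yaw": 0},
    {"x": 0, "y": 0, "z": -20, "yaw": 0},
    {"x": 0, "y": 0, "z": -20, "yaw": 0},
  ],
  gripper=1,
)

```text
clock: 9.52
eef_pos: [0.5106, 0.272, 0.2568]
tool_rot: [-0.104, 0.995, 0.002, 0.006]
ft_force: [-0.7, 0.7, -0.7]
grip_width: 0.0857
grasp_force: 0.0
```

Run:
```python
from h import *
sc=bot.camera("scene");im=bot.camera("top")
w=np.zeros((600,800,3),np.uint8)
w[:,:400]=cv2.resize(sc[255:345,370:430],(400,600),interpolation=3)
w[:,400:]=cv2.resize(im[210:300,175:235],(400,600),interpolation=3)
cv2.imwrite("pics/c5.png",w);o=bot.get_obs();print(o["eef_pos"],o["tool_rot"],o["clock"])
```

```text
[0.50811084 0.27070114 0.2509732 ] [-1.03712023e-01  9.94606911e-01  3.37009835e-04  8.92241729e-04] 9.625
```

View pics/c5.png

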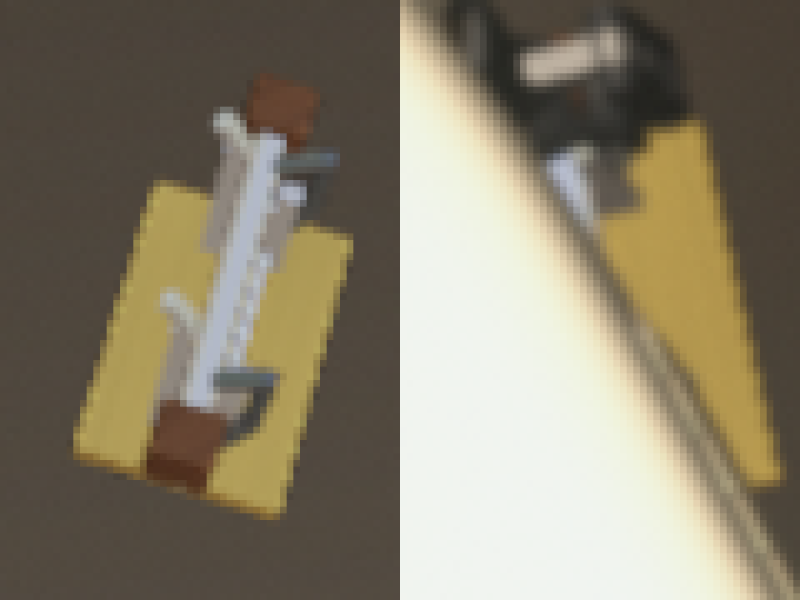

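Run:
```python
from h import *
np.set_printoptions(precision=2,suppress=True)
sc=bot.camera("scene")[255:345,370:430].astype(int)
B,G,Rr=sc[...,0],sc[...,1],sc[...,2]
m=((Rr>1.6*G)&(Rr>60)).astype(np.uint8)
n,l,st,ce=cv2.connectedComponentsWithStats(m)
for i in range(1,n):
    if st[i][4]>8: print("obs bbox l,t,r,b",st[i][0],st[i][1],st[i][0]+st[i][2],st[i][1]+st[i][3],ce[i]+.5)
p=(.508,.2702);th=.2078;c,s=np.cos(th),np.sin(th)
for z in(.065,.070,.075,.08):
  for e in(1,-1):
    P=np.float32([[q[1]-370+.5,q[0]-255+.5] for a in(.07,.096) for y in(-.014,.014) for dz in(-.014,.014) for q in[proj("scene",[p[0]+c*e*a-s*y,p[1]+s*e*a+c*y,z+dz])]])
    M=cv2.moments(cv2.convexHull(P));print(z,e,P.min(0),P.max(0),M["m10"]/M["m00"],M["m01"]/M["m00"])
```

```text
obs bbox l,t,r,b 22 68 31 73 [26.74 70.66]
0.065 1 [20.37 58.84] [34.17 74.84] 27.23471361185813 66.82585912759572
0.065 -1 [35.47 10.47] [48.52 25.54] 41.96733309925909 17.98853579147922
0.07 1 [20.59 57.99] [34.43 74.04] 27.473264535230637 66.0004827418242
0.07 -1 [35.72  9.53] [48.81 24.65] 42.23353547752298 17.073771548052623
0.075 1 [20.8  57.13] [34.69 73.24] 27.713319345308754 65.16990475763292
0.075 -1 [35.97  8.58] [49.09 23.75] 42.501304690713106 16.15361975812623
0.08 1 [21.02 56.27] [34.96 72.43] 27.95489273762804 64.334070914375
0.08 -1 [36.22  7.64] [49.38 22.85] 42.77065622866611 15.228033135190612
```

The rod's end blocks match the seated height (65 mm) at both ends and the jaw arms are closed, so step 1 is done. Next is the safety catch.

>>> move_arm(
  motion=[
    {"x": 0.7, "y": -6, "z": 0, "yaw": 3},
    {"x": 1.4, "y": -12, "z": 0, "yaw": 6},
    {"x": 2.1, "y": -18, "z": 0, "yaw": 10},
    {"x": 2.8, "y": -24, "z": 0, "yaw": 14},
    {"x": 3.5, "y": -30, "z": 0, "yaw": 18},
    {"x": 4.2, "y": -36, "z": 0, "yaw": 22.5},
    {"x": 5, "y": -42, "z": 0, "yaw": 22.5},
    {"x": 5.6, "y": -47.1, "z": 0, "yaw": 22.5},
    {"x": 5.6, "y": -47.1, "z": 0, "yaw": 22.5},
    {"x": 5.6, "y": -47.1, "z": 0, "yaw": 22.5},
  ],
  gripper=1,
)

```text
clock: 10.92
eef_pos: [0.5492, -0.2015, 0.2483]
tool_rot: [0.093, 0.996, 0.001, -0.002]
ft_force: [-0.8, -0.0, 0.0]
grip_width: 0.0852
grasp_force: 0.0
```

>>> move_arm(
  motion=[
    {"x": -0.1, "y": 0, "z": 4, "yaw": 0},
    {"x": -0.1, "y": 0, "z": 7, "yaw": 0},
    {"x": -0.1, "y": 0, "z": 9.2, "yaw": 0},
    {"x": -0.1, "y": 0, "z": 9.2, "yaw": 0},
  ],
  gripper=1,
)

```text
clock: 11.42
eef_pos: [0.5494, -0.1996, 0.1559]
tool_rot: [0.091, 0.996, 0.001, -0.003]
ft_force: [0.0, -0.1, -0.9]
grip_width: 0.0854
grasp_force: 0.0
```

>>> move_arm(
  motion=[
    {"x": 0, "y": 0, "z": 0, "yaw": 0},
    {"x": 0, "y": 0, "z": 0, "yaw": 0},
    {"x": 0, "y": 0, "z": 0, "yaw": 0},
    {"x": 0, "y": 0, "z": 0, "yaw": 0},
    {"x": 0, "y": 0, "z": 0, "yaw": 0},
    {"x": 0, "y": 0, "z": 0, "yaw": 0},
  ],
  gripper=-1,
)

```text
clock: 12.18
eef_pos: [0.5527, -0.2001, 0.1603]
tool_rot: [0.092, 0.996, 0.002, 0.002]
ft_force: [1.4, 7.5, 6.2]
grip_width: 0.0339
grasp_force: 60.4
```

>>> move_arm(
  motion=[
    {"x": 0, "y": 0, "z": 0, "yaw": 0},
    {"x": 0, "y": 0, "z": 0, "yaw": 0},
    {"x": 0, "y": 0, "z": 0, "yaw": 0},
    {"x": 0, "y": 0, "z": 0, "yaw": 0},
    {"x": 0, "y": 0, "z": 0, "yaw": 0},
    {"x": 0, "y": 0, "z": -5, "yaw": 0},
    {"x": 0, "y": 0, "z": -9, "yaw": 0},
    {"x": 0, "y": 0, "z": -9, "yaw": 0},
    {"x": -0.4, "y": 5, "z": -9, "yaw": 0},
    {"x": -0.7, "y": 10, "z": -9, "yaw": 0},
    {"x": -0.9, "y": 14, "z": -9, "yaw": 0},
    {"x": -0.9, "y": 14, "z": -9, "yaw": 0},
    {"x": -0.9, "y": 14, "z": -9, "yaw": 0},
  ],
  gripper=1,
)

```text
clock: 13.8
eef_pos: [0.5853, -0.0663, 0.2474]
tool_rot: [0.092, 0.996, -0.0, -0.001]
ft_force: [0.1, -0.6, 0.6]
grip_width: 0.0855
grasp_force: 0.0
```

Run:
```python
from h import *
sc=bot.camera("scene");im=bot.camera("top")
w=np.zeros((600,800,3),np.uint8)
w[:,:400]=cv2.resize(sc[200:275,240:290],(400,600),interpolation=3)
w[:300,400:]=cv2.resize(im[185:245,340:420],(400,300),interpolation=3)
cv2.imwrite("pics/c6.png",w);o=bot.get_obs();print(o["eef_pos"],o["tool_rot"],o["clock"],o["joint_pos"])
```

```text
[ 0.58536651 -0.06713191  0.24779974] [ 9.30132120e-02  9.95664756e-01 -1.55233394e-04 -4.60692202e-04] 13.9 [-1.14014900e-01  4.17523131e-01  2.97494463e-01  1.45168236e+00
 -3.29624330e-04  7.22809801e-02]
```

View pics/c6.png

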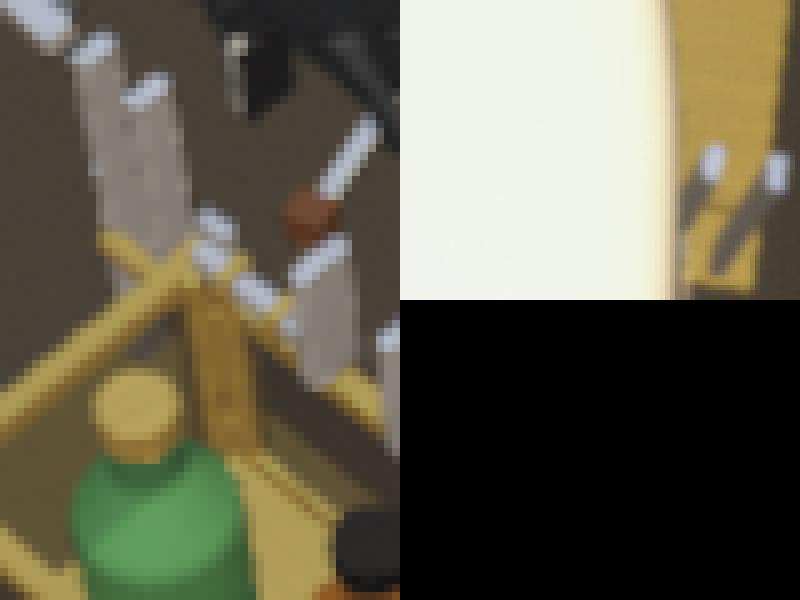

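The safety tabs at (711,162) and (777,172) in the crop are 28 mm apart, so the catch is fully drawn. Now I'll squeeze the latch.

>>> move_arm(
  motion=[
    {"x": 0, "y": 0, "z": 4, "yaw": 0},
    {"x": 0, "y": 0, "z": 7, "yaw": 0},
    {"x": 0, "y": 0, "z": 9.1, "yaw": 0},
    {"x": 0, "y": 0, "z": 9.1, "yaw": 0},
  ],
  gripper=1,
)

```text
clock: 14.4
eef_pos: [0.584, -0.0672, 0.1553]
tool_rot: [0.093, 0.996, -0.0, -0.002]
ft_force: [-0.3, -0.1, -0.2]
grip_width: 0.0857
grasp_force: 0.0
```

>>> move_arm(
  motion=[
    {"x": 0, "y": 0, "z": 0, "yaw": 0},
    {"x": 0, "y": 0, "z": 0, "yaw": 0},
    {"x": 0, "y": 0, "z": 0, "yaw": 0},
    {"x": 0, "y": 0, "z": 0, "yaw": 0},
    {"x": 0, "y": 0, "z": 0, "yaw": 0},
    {"x": 0, "y": 0, "z": 0, "yaw": 0},
  ],
  gripper=-1,
)

```text
clock: 15.15
eef_pos: [0.5876, -0.0643, 0.1604]
tool_rot: [0.092, 0.996, 0.001, 0.003]
ft_force: [0.2, 6.2, 7.7]
grip_width: 0.0345
grasp_force: 60.0
```

Run:
```python
from h import *
np.set_printoptions(precision=4,suppress=True)
o=bot.get_obs();print(o["eef_pos"],o["tool_rot"],o["clock"],o["joint_pos"],o["ft_force"],o["grip_width"])
# swing in tool axes: hinge at (tool x=0, y=+118mm); gate opens clockwise (yaw+)
for d in range(6,90,6):
    a=np.deg2rad(d);print(d,np.round([-11.8*-np.sin(a)*1, 11.8*(1-np.cos(a))],2))
```

```text
[ 0.5876 -0.0643  0.1604] [0.0915 0.9958 0.0012 0.0028] 15.15 [-0.1103  0.4531  0.1239  1.2361  0.0025  0.073 ] [0.1762 6.1738 7.7498] 0.03447036105512937
6 [1.23 0.06]
12 [2.45 0.26]
18 [3.65 0.58]
24 [4.8  1.02]
30 [5.9  1.58]
36 [6.94 2.25]
42 [7.9  3.03]
48 [8.77 3.9 ]
54 [9.55 4.86]
60 [10.22  5.9 ]
66 [10.78  7.  ]
72 [11.22  8.15]
78 [11.54  9.35]
84 [11.74 10.57]
```

>>> move_arm(
  motion=[
    {"x": 0.62, "y": 0.02, "z": 0, "yaw": 3},
    {"x": 1.23, "y": 0.06, "z": 0, "yaw": 6},
    {"x": 1.84, "y": 0.15, "z": 0, "yaw": 9},
    {"x": 2.45, "y": 0.26, "z": 0, "yaw": 12},
    {"x": 3.65, "y": 0.58, "z": 0, "yaw": 18},
    {"x": 4.8, "y": 1.02, "z": 0, "yaw": 24},
    {"x": 5.9, "y": 1.58, "z": 0, "yaw": 30},
    {"x": 5.9, "y": 1.58, "z": 0, "yaw": 30},
  ],
  gripper=-1,
)

```text
clock: 16.15
eef_pos: [0.5343, -0.0391, 0.1604]
tool_rot: [0.345, 0.939, 0.001, 0.005]
ft_force: [6.6, 1.7, 4.6]
grip_width: 0.0342
grasp_force: 61.8
```

>>> move_arm(
  motion=[
    {"x": 1.23, "y": 0.06, "z": 0, "yaw": 6},
    {"x": 2.45, "y": 0.26, "z": 0, "yaw": 12},
    {"x": 3.65, "y": 0.58, "z": 0, "yaw": 18},
    {"x": 4.8, "y": 1.02, "z": 0, "yaw": 24},
    {"x": 5.9, "y": 1.58, "z": 0, "yaw": 30},
    {"x": 6.94, "y": 2.25, "z": 0, "yaw": 36},
    {"x": 7.9, "y": 3.03, "z": 0, "yaw": 42},
    {"x": 8.77, "y": 3.9, "z": 0, "yaw": 48},
    {"x": 9.4, "y": 4.7, "z": 0, "yaw": 53},
    {"x": 9.4, "y": 4.7, "z": 0, "yaw": 53},
    {"x": 9.4, "y": 4.7, "z": 0, "yaw": 53},
    {"x": 9.4, "y": 4.7, "z": 0, "yaw": 53},
  ],
  gripper=-1,
)

```text
clock: 17.65
eef_pos: [0.4923, 0.0583, 0.1603]
tool_rot: [0.728, 0.686, 0.003, 0.001]
ft_force: [3.5, 1.5, 9.1]
grip_width: 0.0345
grasp_force: 60.3
```

Run:
```python
from h import *
sc=bot.camera("scene");im=bot.camera("top")
w=np.zeros((480,800,3),np.uint8)
w[:,:400]=cv2.resize(sc[200:350,210:335],(400,480),interpolation=3)
w[:,400:]=cv2.resize(sc[255:345,365:440],(400,480),interpolation=3)
cv2.imwrite("pics/c7.png",w);o=bot.get_obs()
g=o["eef_pos"][:2]-np.array([.6085,.0517]);print(np.rad2deg(np.arctan2(g[1],g[0])),np.hypot(*g),o["tool_rot"],o["joint_vel"],o["grip_width"],o["grasp_force"])
```

```text
176.76229891201342 0.11640890554328513 [0.72806315 0.68550173 0.00306531 0.00142198] [ 0.00031875  0.00042233  0.00103484  0.00069003 -0.00024713  0.00040977] 0.03465794645157412 60.33726096153259
```

View pics/c7.png

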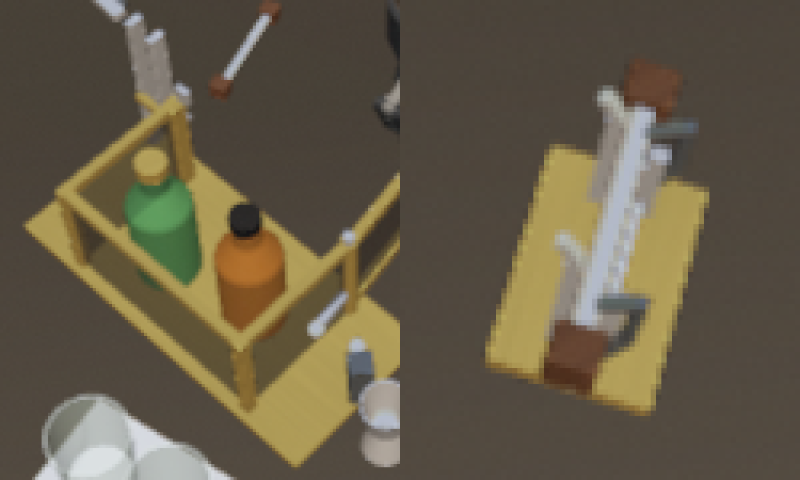

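The gate is about 83° open and held, the safety tabs are still drawn, the bottles stand, and the muddler is in the clip. I'm handing in.

```bash
python3 -c "
from workcell import bot
print(bot.job_done())"
```

```text
the job is handed in; nothing more can be done
None
```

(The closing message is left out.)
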